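# Shorten the telescoping shower squeegee by one hole

### The job

The shower squeegee standing head-down in its tray is too tall for the cupboard. Press in the red spring button on its handle and slide the white sleeve down over it, then push the sleeve gently on down until the button springs out again in the next hole. Stop there, let go, and leave the other toiletries where they stand.

Things in the scene. Friction and masses are not known exactly. Their poses are not given: they have to be found in the camera images.
- holder: Grey tray, 100 x 280 mm, walls 29 mm high, fixed to the worktop, with the squeegee fixed in it, head down. Origin: centre of the tray's underside, exactly under the handle's upright axis; z up. The blue squeegee head (top 42 mm up, round neck to 52 mm) lies along y; the button points to +x. A fixed steel inner tube, 23 mm in diameter, rises from the head inside the white sleeve.
- button: Red button: a round pin 9 mm in diameter with a hemispherical end, level, 146 mm above the worktop, pointing to +x (axes as the holder's). It sits in the fixed inner tube: its height never changes. Origin on the pin's axis, 20 mm behind its tip: out, that is on the handle's axis, and the tip is 6 mm proud of the sleeve. Button and the sleeve's plain opposite side can be pinched together.
- sleeve: White tube 28 mm in diameter, 104 mm long with its blue cap. Origin: on its axis at its lower hole's height, 146 mm up at the start; its lower end is 46 mm below that. Two 11 mm holes on the button's side: the button stands in the lower one (dark ring) at the start; the upper one (dark spot) is 18 to 35 mm higher, differing from squeegee to squeegee.
- cap_top (a point): Centre of the flat top of the blue cap (28 mm in diameter, 12 mm high) that closes the sleeve; 204 mm above the worktop and 58 mm above the button at the start; goes down with the sleeve.
- sleeve_slide (a joint): Metres slid down: 0 at the start (1 mm play), stop at 0.046. Sliding takes 5 to 10 N; it stays where left. A button standing out locks it. With the button pressed flush, pushing down 10 to 16 N rides the hole's edge over it; from about 6 mm on the wall holds it in. At the next hole (18 to 35 mm) it springs out unless covered; then the sleeve stops hard. Over 22 N between the two bends them.
- button_press (a joint): How far the button is pressed in, m: 0 fully out, 0.006 flush with the sleeve's outside, 0.008 when under the sleeve's wall. Its spring needs about 2 N to start and 4 N when flush.
- soap: Green soap bottle, 60 mm in diameter, 140 mm tall, standing; origin at the centre of its underside. Leave it alone.
- mug: Blue toothbrush cup, 74 mm in diameter, 90 mm tall, standing; origin at the centre of its underside. Leave it alone.
- jar: Amber jar with metal lid, 64 mm in diameter, 70 mm tall, standing; origin at the centre of its underside. Leave it alone.

How it is judged:
By the outcome, as a careful person would: the job done as asked, in the order asked, and still so for the second after the job is handed in, with the robot touching nothing.
It also fails if it takes over 61 s, if anything falls off the work surface, if the arm or the gripper's body presses on something with over 40 N, if the wrist force passes 120 N, or if a joint passes its speed limit or range.

### The arm

A 7-joint arm with a two-finger parallel gripper is mounted at the origin on the work surface. World frame = base frame: x ahead of the robot, y to its left, z up, the work surface at z = 0. Lengths are in m, angles in degrees, forces in N, time in s.
With the tool pointing down it reaches from about 0.425 to 0.975 m from the base axis. Payload 16.7 kg.
Tool frame: the origin (TCP) lies on the mounting face of the last link; the fingertips stand 173 mm ahead of it and the grasp point (between the pads) lies 155 mm ahead of it; z points along the fingers, y is the line along which they close (so a half turn about z gives the same grasp; the last joint's range is limited). The gripper opens to 85 mm and grips with 20 to 120 N. Pads are 22 mm wide; open, the fingers measure 114 mm over their backs; the gripper's body (76 mm by 85 mm) begins 54 mm behind the grasp point. The pads swing forward as they close: fully open they stand 13 mm farther back than shut.
Start: joints at [64.544, 24.414, 4.234, 92.017, -1.954, 63.644, -3.845], TCP at [0.196, -0.646, 0.405] pointing down, gripper open.
Joint ranges: [-163.25, 163.25], [-28.42, 122.38], [-70.27, 78.77], [12.13, 141.07], [-58.53, 238.53], [9.26, 117.41], [-156.51, 156.51]. Speed limits (degrees/s): [108.29, 108.29, 136.94, 136.94, 172.46, 172.46, 172.46].

### API

Orientations are given as [roll, pitch, yaw] about the fixed x, y, z axes, in that order (R = Rz(yaw) Ry(pitch) Rx(roll)).
In Python, from bench import env, eyes gives the robot as it stands.
- The arm moves only by the tool step_arm, never from a script. Its argument "series" is a list of rows, each an object with "rot": the turn, a rotation vector about the tool's x, y, z in degrees, a list of three; "xyz": the shift along the tool's x, y, z in mm, a list of three; "grip": the closure, from 0 (fully open) to 1 (shut). In form: [{"rot": [wx, wy, wz], "xyz": [dx, dy, dz], "grip": grip}, ...]. A call has 1 to 5 rows; each row is the pose to reach, as a shift and turn from the pose commanded when the call began, along the tool's axes at that moment; what a row does not reach only later rows make up. A row lasts 1/10 s, in which the tool goes at most 50 mm and 8.59 degrees, less where a joint would pass 70% of its speed; a pose out of reach is approached as far as the arm can. A call with a gripper value outside its range is refused whole. The fingers move at their own pace and stop on an object; "force" is the grip in N (left out, the last holds). Time passes only in rows, so rows that repeat a pose let the fingers close. It gives the time, the measured TCP pose, the force, the opening and the grip force at its end, in the units of the state.
- env.get_obs(): the state, without advancing time (a new reading comes with each control period).
- eyes.get_image(name): name is "scene" or "top" or "wrist"; returns a dict with "pixels" (480x640x3 uint8, red, green, blue), "z_map" (480x640 float32, m along the optical axis (not along the pixel's ray), 0 where there is no reading), "fov_y" (degrees; the focal length in pixels is half the picture's height over the tangent of half this angle, whatever the lens; pixels are square), "cx", "cy" (the principal point, pixels), "R" (3x3) and "t" (3): a world point X has camera coordinates R X + t; the wrist camera has in their place "hand_eye" (4x4, takes a point from camera to tool coordinates, whose origin is the TCP and whose axes are the flange's). Camera axes: x right, y down, z forward; pixel columns grow to the right and rows downward; lengths in m; the calibration is good to about 2 mm. The wrist camera is an equidistant fisheye: a pixel r from the principal point sees the ray r / f radians off the axis. A picture is of the moment at which its call begins: read the wrist's pose just before it.
- env.close_job(): hands the job in; it is judged then, once.
The state is a dict: "clock": time; "joints": joint angles; "qd": joint speeds; "effort": joint torques, N m; "tcp_pos": TCP position; "tool_rot": TCP orientation; "force": force on the tool from outside, world axes, zero at the start; "ft_torque": the same for the moment, N m; "gripper_width": finger opening in m; "finger_force": force on a finger pad.
Only numpy, scipy, OpenCV 4.12 (cv2) and the standard library are available. Lean on these libraries where they do the work, as an engineer would, in place of code of your own. Each camera call takes 0.05 s, during which the arm holds its last target. There are 200 camera calls.

## Working session

There is one attempt and no reset: what is moved stays moved. The work goes in short steps, Python scripts to look and compute and a tool call to move; the robot and the scene stay as the last step left them, time stands still between calls to the robot, and variables do not carry over. Pictures are saved under pics/ and viewed, at most 10 in all, crops included, and the job is handed in when it is done.

Besides the shell and the picture viewer there is one more tool, called as name([rows], argument=value, ...), one row to a line, values as JSON. step_arm: Moves the arm, as the interface text tells. Its arguments: {"type":"object","properties":{"series":{"type":"array","items":{"type":"object","properties":{"rot":{"type":"array","items":{"type":"number"}},"xyz":{"type":"array","items":{"type":"number"}},"grip":{"type":"number"}}}},"force":{"type":"number"}},"required":["series"]}

```bash
ls; mkdir -p pics; cat > h.py <<'E'
import numpy as np, cv2
from bench import env, eyes
def world(im):
    d=im["z_map"]; f=240/np.tan(np.radians(im["fov_y"]/2))
    v,u=np.mgrid[0:480,0:640]
    P=np.stack([(u-im["cx"])/f*d,(v-im["cy"])/f*d,d],-1)
    return (P-im["t"])@np.array(im["R"])   # R^T (P-t)
E
python3 - <<'E'
from h import *
o=env.get_obs(); print({k:np.round(v,3).tolist() for k,v in o.items()})
for n in ("scene","top"):
    im=eyes.get_image(n); cv2.imwrite(f"pics/{n}0.png",im["pixels"][:,:,::-1]); np.savez(f"{n}0.npz",**im)
E
```

```text
pics
{'clock': 0.0, 'joints': [64.545, 24.45, 4.234, 92.052, -1.953, 63.645, -3.844], 'qd': [0.061, 0.01, -0.008, -0.097, 0.017, 0.06, -0.058], 'effort': [-0.001, -94.982, 3.76, -46.351, 0.019, 0.01, -0.0], 'tcp_pos': [0.196, -0.646, 0.404], 'tool_rot': [-179.925, 0.007, 16.886], 'force': [-0.004, 0.567, -0.559], 'ft_torque': [0.02, 0.013, 0.028], 'finger_force': 0.0, 'gripper_width': 0.086}
```

View pics/scene0.png

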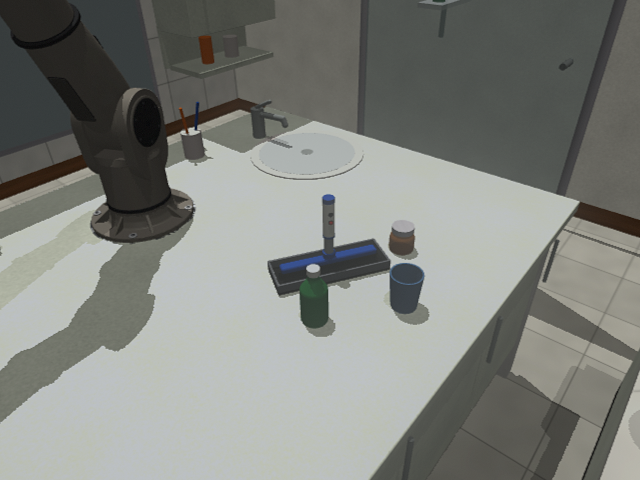

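View pics/top0.png

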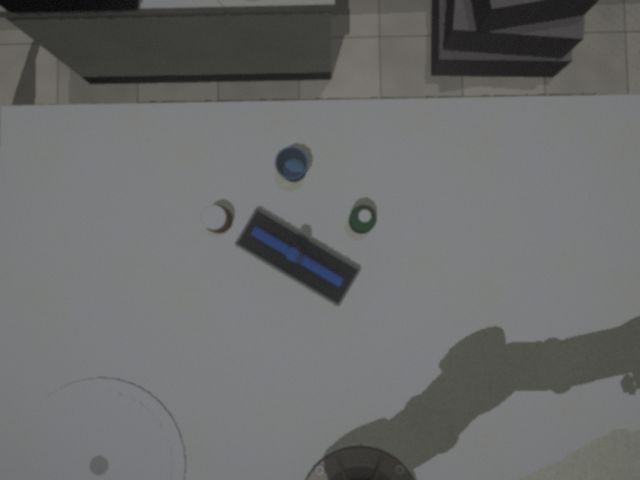

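The scene view shows the squeegee at (328,225) with the red button facing the camera. The soap is at (314,300), the cup at (405,288) and the jar at (402,237). In the top view the tray is centred near (297,256), with the button side facing up-right between the soap and the cup.

```bash
python3 - <<'E'
from h import *
T=dict(np.load("top0.npz")); S=dict(np.load("scene0.npz"))
W=world(T); z=W[...,2]; p=T["pixels"].astype(int)
print("fov",T["fov_y"],"camtop",-T["R"].T@T["t"],"scene",-S["R"].T@S["t"])
print("table z",np.median(z[300:340,100:200]))
# tray
m=np.zeros((480,640),bool); m[195:315,230:365]=1
tr=m&(z>.015)&(z<.06)&(T["z_map"]>0)&(W[...,0]>.2)
n,lab,st,c=cv2.connectedComponentsWithStats(tr.astype(np.uint8))
k=1+np.argmax(st[1:,4]); q=W[lab==k][:,:2]
r=cv2.minAreaRect((q*1000).astype(np.float32)); print("tray",r,st[k])
cap=m&(z>.19); print("cap",cap.sum(),W[cap].mean(0),W[cap].min(0),W[cap].max(0))
bl=(p[...,2]>p[...,0]+60)&m&(z<.06); 
print("blue rect",cv2.minAreaRect((W[bl][:,:2]*1000).astype(np.float32)))
for n,(x0,x1,y0,y1) in dict(soap=(340,385,190,245),mug=(265,320,135,190),jar=(195,240,195,240)).items():
    b=np.zeros_like(m);b[y0:y1,x0:x1]=1; b&=(z>.03); q=W[b]; print(n,cv2.minEnclosingCircle((q[:,:2]*1000).astype(np.float32)),q[:,2].max())
W=world(S);p=S["pixels"].astype(int)
m=np.zeros((480,640),bool); m[190:265,315:345]=1
red=m&(p[...,0]>p[...,1]+50); v,u=np.where(red); print("red",red.sum(),u.mean(),v.mean(),W[red].mean(0))
s=m&(W[...,2]>.105)&(W[...,2]<.215)&(W[...,0]<1.0); q=W[s];print("sleeve",s.sum(),q.min(0),q.max(0))
for a in np.arange(.1,.21,.01):
    t=q[abs(q[:,2]-a)<.005]; print(round(a,2),len(t),t[:,:2].mean(0) if len(t) else 0)
x=cv2.resize(S["pixels"][185:265,290:370,::-1],(800//2*2,800),interpolation=cv2.INTER_CUBIC)[:600]
cv2.imwrite("pics/crop.png",x)
E
```

```text
fov 45.314835631163355 camtop [0.54116255 0.05778516 1.34716047] scene [ 1.15493718 -0.57598458  0.74085536]
table z -0.0001121151519796251
tray ((577.2869262695312, 134.8009490966797), (279.981201171875, 100.15936279296875), 58.47366714477539) [235 208 126  98 917]
cap 218 [0.56581084 0.11049105 0.56052645] [0.54116255 0.05778516 0.19371775] [0.59093017 0.14723191 1.34716047]
blue rect ((574.8345336914062, 136.2079315185547), (133.90667724609375, 1.8964769840240479), 57.494991302490234)
soap ((612.4609985351562, 14.891244888305664), 83.20681762695312) 1.347160465441174
mug ((678.4395751953125, 107.57820129394531), 146.0286102294922) 1.347160465441174
jar ((612.0104370117188, 199.63320922851562), 158.55706787109375) 1.347160465441174
red 0 nan nan [nan nan nan]
sleeve 498 [0.56261327 0.11738953 0.10506176] [0.59377173 0.14755352 0.20522094]
0.1 0 0
0.11 43 [0.58211403 0.1264854 ]
0.12 40 [0.58131818 0.12569209]
0.13 43 [0.58235599 0.12569529]
0.14 43 [0.58096819 0.12525486]
0.15 47 [0.58286543 0.12588452]
0.16 47 [0.58236132 0.12570783]
0.17 48 [0.58227672 0.12608824]
0.18 44 [0.58231933 0.12630545]
0.19 47 [0.58209327 0.12609185]
0.2 95 [0.57840573 0.13139495]<stdin>:19: RuntimeWarning: Mean of empty slice.
  ret = ret.dtype.type(ret / rcount)
  ret = um.true_divide(
```

View pics/crop.png

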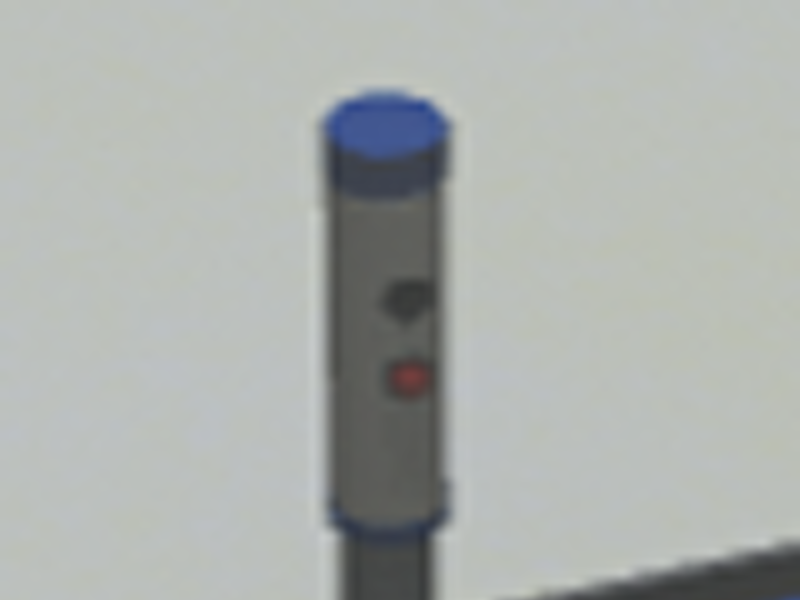

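The crop shows the red button in its ring at about (409,379) and the dark upper-hole spot at about (408,300), roughly 22 mm above it. Next I'll refine these positions and plan a pinch tilted in the holder's y-z plane, so the gripper body clears the cap.

```bash
cat >> h.py <<'E'
from scipy.spatial.transform import Rotation as Ro
YA=np.radians(58.47); HY=np.array([np.cos(YA),np.sin(YA),0]); HX=np.array([np.sin(YA),-np.cos(YA),0]); H0=np.array([.5773,.1348,0])
def toolR(tilt,flip=1):
    """tool z leaning tilt deg from down towards +HY; tool y along flip*HX"""
    t=np.radians(tilt); z=np.sin(t)*HY-np.cos(t)*np.array([0,0,1.]); y=flip*HX
    return np.stack([np.cross(y,z),y,z],1)
def cmd(Rt,tcp,R0=None,p0=None):
    o=env.get_obs()
    if R0 is None: R0=Ro.from_euler("xyz",o["tool_rot"],degrees=True).as_matrix(); p0=np.array(o["tcp_pos"])
    print("rot",np.round(Ro.from_matrix(R0.T@Rt).as_rotvec(degrees=True),2),"xyz",np.round(1000*R0.T@(tcp-p0),1))
E
python3 - <<'E'
from h import *
T=dict(np.load("top0.npz")); S=dict(np.load("scene0.npz"))
W=world(T); z=W[...,2]; ok=(T["z_map"]>.5)
for n,(x0,x1,y0,y1) in dict(soap=(340,385,190,245),mug=(265,320,135,190),jar=(195,240,195,240)).items():
    b=np.zeros_like(ok);b[y0:y1,x0:x1]=1; b&=(z>.03)&ok; q=W[b]; c,r=cv2.minEnclosingCircle((q[:,:2]*1000).astype(np.float32)); c=np.array(c)/1000
    d=c-H0[:2]; print(n,c,r,q[:,2].max(),"in holder x,y",d@HX[:2],d@HY[:2])
f=240/np.tan(np.radians(S["fov_y"]/2))
C=-S["R"].T@S["t"]
# triangulate: intersect ray with sleeve cylinder (radius r) about H0
def hit(u,v,r):
    d=S["R"].T@np.array([(u-S["cx"])/f,(v-S["cy"])/f,1]); w=(C-H0)[:2]; e=d[:2]
    a,b,c=e@e,2*w@e,w@w-r*r; D=b*b-4*a*c
    P=C+d*(-b-np.sqrt(max(D,0)))/(2*a); l=P-H0; return np.round([l@HX*1e3,l@HY*1e3,P[2]*1e3],1)
for cu,cv in ((409,379),(408,300)): print(hit(290+(cu+.5)/10-.5,185+(cv+.5)/10-.5,.014),hit(290+cu/10-.5,185+cv/10-.5,.018))
W=world(S);m=np.zeros((480,640),bool); m[190:265,315:345]=1
q=W[m&(W[...,2]>.11)&(W[...,2]<.19)&(W[...,0]<1)][:,:2]
from scipy.optimize import least_squares
s=least_squares(lambda c:np.hypot(*(q-c).T)-.014,H0[:2],loss="soft_l1",f_scale=.001); print("axis",s.x)
for t in (0,45,50):
  for fl in (1,-1):
    R=toolR(t,fl); print(t,fl); cmd(R,H0+[0,0,.146]-.155*R[:,2]-.1*HY+[0,0,.1])
E
```

```text
soap [ 0.6578078  -0.01441069] 30.084835052490234 0.14632081183912016 in holder x,y 0.14665112203509212 -0.08508103947149144
mug [0.7827804  0.14213274] 36.97698974609375 0.09615354826313346 in holder x,y 0.17130998168315126 0.11370511041300219
jar [0.65175189 0.3042114 ] 49.117271423339844 0.07705167470660058 in holder x,y -0.02513253469834726 0.18333483242575088
[ 14.   -0.  145.7] [ 17.9  -1.6 148.6]
[ 14.   -0.2 166.6] [ 17.9  -1.7 169.4]
axis [0.57555615 0.1351576 ]
0 1
rot [-6.000e-02 -2.000e-02 -4.158e+01] xyz [ 516.7 -569.8    3.7]
0 -1
rot [-3.0000e-02  8.0000e-02  1.3842e+02] xyz [ 516.7 -569.8    3.7]
45 1
rot [ 16.25  42.95 -39.41] xyz [ 434.7 -497.    49. ]
45 -1
rot [ 53.64 -20.3  129.56] xyz [ 434.7 -497.    49. ]
50 1
rot [ 18.06  47.71 -38.89] xyz [ 427.9 -490.9   59. ]
50 -1
rot [ 59.42 -22.49 127.49] xyz [ 427.9 -490.9   59. ]
```

step_arm([
  {"rot":[16,43,-39],"xyz":[435,-497,49],"grip":0},
  {"rot":[16,43,-39],"xyz":[435,-497,49],"grip":0},
  {"rot":[16,43,-39],"xyz":[435,-497,49],"grip":0},
  {"rot":[16,43,-39],"xyz":[435,-497,49],"grip":0},
  {"rot":[16,43,-39],"xyz":[435,-497,49],"grip":0},
])

```text
clock: 0.6
tcp_pos: [0.2991, -0.4168, 0.3863]
tool_rot: [-176.2, -32.5, 44.6]
force: [1.3, 0.1, 0.1]
gripper_width: 0.0855
finger_force: 0.0
```

```bash
sed -i 's/H0=np.array(.*$/H0=np.array([.5765,.135,0])/' h.py; python3 - <<'E'
from h import *
o=env.get_obs(); print(o["clock"],o["tcp_pos"],o["tool_rot"],np.round(o["joints"],1))
R=toolR(45); cmd(R,H0+[0,0,.146]-.155*R[:,2]-.1*HY+[0,0,.1])
E
```

```text
0.6 [ 0.29907822 -0.41675683  0.38628866] [-176.20254339  -32.45418594   44.59383452] [ 68.5  15.7 -14.  110.7 -30.   67.2  25.5]
rot [  4.93  12.11 -11.25] xyz [ 305.4 -132.3  239.9]
```

step_arm([
  {"rot":[5,12,-11],"xyz":[305,-132,240],"grip":0},
  {"rot":[5,12,-11],"xyz":[305,-132,240],"grip":0},
  {"rot":[5,12,-11],"xyz":[305,-132,240],"grip":0},
  {"rot":[5,12,-11],"xyz":[305,-132,240],"grip":0},
  {"rot":[5,12,-11],"xyz":[305,-132,240],"grip":0},
])

```text
clock: 1.1
tcp_pos: [0.4019, -0.19, 0.3661]
tool_rot: [-179.5, -44.7, 57.7]
force: [1.2, 0.4, -0.3]
gripper_width: 0.0854
finger_force: 0.0
```

```bash
python3 - <<'E'
from h import *
o=env.get_obs(); print(o["clock"],o["tcp_pos"],o["tool_rot"],np.round(o["joints"],1))
R=toolR(45); cmd(R,H0+[0,0,.146]-.155*R[:,2]-.1*HY+[0,0,.1])
E
```

```text
1.1 [ 0.40191551 -0.1900225   0.36606296] [-179.48966708  -44.66448676   57.73741942] [ 58.1  11.4 -28.5 123.7 -49.1  56.7  29.9]
rot [ 0.01  0.33 -0.52] xyz [105.3 -22.1 119. ]
```

step_arm([
  {"rot":[0,0.3,-0.5],"xyz":[105,-22,119],"grip":0},
  {"rot":[0,0.3,-0.5],"xyz":[105,-22,119],"grip":0},
  {"rot":[0,0.3,-0.5],"xyz":[105,-22,119],"grip":0},
  {"rot":[0,0.3,-0.5],"xyz":[105,-22,119],"grip":0},
  {"rot":[0,0.3,-0.5],"xyz":[105,-22,119],"grip":0},
])

```text
clock: 1.6
tcp_pos: [0.4667, -0.0438, 0.3556]
tool_rot: [-180.0, -45.0, 58.7]
force: [-0.7, -1.5, 0.1]
gripper_width: 0.0856
finger_force: 0.0
```

```bash
python3 - <<'E'
from h import *
o=env.get_obs(); print(o["clock"],o["tcp_pos"],o["tool_rot"],np.round(o["joints"],1))
R=toolR(45); cmd(R,H0+[0,0,.146]-.155*R[:,2]-.1*HY+[0,0,.1])
cmd(R,H0+[0,0,.146]-.155*R[:,2]-.08*R[:,2])
cmd(R,H0+[0,0,.146]-.155*R[:,2])
im=eyes.get_image("wrist"); cv2.imwrite("pics/w1.png",im["pixels"][:,:,::-1]); print(im["hand_eye"],im["fov_y"])
E
```

```text
1.6 [ 0.46665674 -0.04380722  0.35562976] [-179.99109281  -45.00000971   58.69642896] [ 47.3  12.4 -39.7 125.6 -56.7  40.9  21.4]
rot [-0.17  0.    0.16] xyz [0.2 0.1 0.2]
rot [-0.17  0.    0.16] xyz [ 0.2  0.3 61.6]
rot [-0.17  0.    0.16] xyz [  0.2   0.5 141.6]
[[-4.51836738e-04 -9.57817932e-01 -2.87375372e-01  7.16189644e-02]
 [ 9.99998976e-01 -4.26217940e-05 -1.43022818e-03 -5.76793032e-04]
 [ 1.35764975e-03 -2.87375725e-01  9.57816971e-01  3.12678394e-02]
 [ 0.00000000e+00  0.00000000e+00  0.00000000e+00  1.00000000e+00]] 65.70646984690485
```

View pics/w1.png

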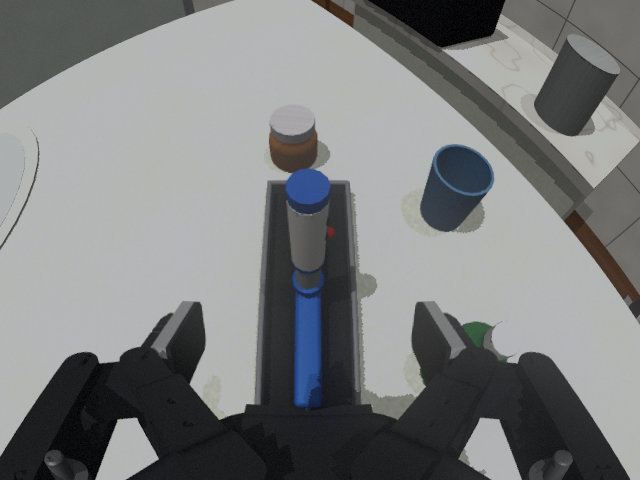

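The wrist view shows the handle centred between the fingers: sleeve at x≈308, pads at 190 and 428, with the button at (331,232) on the right-hand pad's side. I'll advance along the tool axis.

step_arm([
  {"rot":[-0.1,0,0.1],"xyz":[0,0,40],"grip":0},
  {"rot":[-0.1,0,0.1],"xyz":[0,0,75],"grip":0},
  {"rot":[-0.1,0,0.1],"xyz":[0,0,75],"grip":0},
])

```text
clock: 1.95
tcp_pos: [0.4941, -0.0, 0.3001]
tool_rot: [-179.7, -45.0, 58.1]
force: [1.2, -0.4, -0.0]
gripper_width: 0.0853
finger_force: 0.0
```

```bash
python3 - <<'E'
from h import *
o=env.get_obs(); print(o["clock"],o["tcp_pos"],o["tool_rot"],np.round(o["joints"],1))
R=toolR(45)
cmd(R,H0+[0,0,.146]-.155*R[:,2])
R=toolR(40)
cmd(R,H0+[0,0,.146]-.160*R[:,2])
E
```

```text
1.95 [ 4.94137275e-01 -5.53088424e-06  3.00124168e-01] [-179.66275315  -45.01407607   58.13967635] [ 46.3  22.1 -48.  126.1 -57.3  27.3  21.6]
rot [-0.1  -0.01 -0.23] xyz [ 2.8 -0.3 65.8]
rot [-0.11 -5.01 -0.23] xyz [16.8 -0.4 61.4]
```

```bash
python3 - <<'E'
from h import *
R=toolR(38)
cmd(R,H0+[0,0,.146]-.202*R[:,2])
cmd(R,H0+[0,0,.146]-.162*R[:,2])
E
```

```text
rot [-0.12 -7.01 -0.23] xyz [27.5 -0.5 20.3]
rot [-0.12 -7.01 -0.23] xyz [22.6 -0.4 60. ]
```

step_arm([
  {"rot":[-0.1,-7,-0.2],"xyz":[27.5,-0.5,20],"grip":0},
  {"rot":[-0.1,-7,-0.2],"xyz":[27.5,-0.5,20],"grip":0},
  {"rot":[-0.1,-7,-0.2],"xyz":[25,-0.5,40],"grip":0},
  {"rot":[-0.1,-7,-0.2],"xyz":[25,-0.5,40],"grip":0},
])

```text
clock: 2.35
tcp_pos: [0.5179, 0.0386, 0.2914]
tool_rot: [179.8, -37.9, 58.6]
force: [0.6, -0.1, -0.4]
gripper_width: 0.0849
finger_force: 0.0
```

```bash
python3 - <<'E'
from h import *
o=env.get_obs(); print(o["clock"],o["tcp_pos"],o["tool_rot"],np.round(o["joints"],1),o["force"])
R=toolR(38)
cmd(R,H0+[0,0,.146]-.162*R[:,2])
im=eyes.get_image("wrist"); cv2.imwrite("pics/w2.png",im["pixels"][:,:,::-1])
E
```

```text
2.35 [0.51791221 0.0386132  0.29140515] [179.76792014 -37.92776817  58.59160171] [ 32.5  21.4 -40.  123.6 -46.4  23.6   6.1] [ 0.60383339 -0.13994489 -0.40353872]
rot [0.16 0.07 0.1 ] xyz [-0.6 -0.5 22. ]
```

View pics/w2.png

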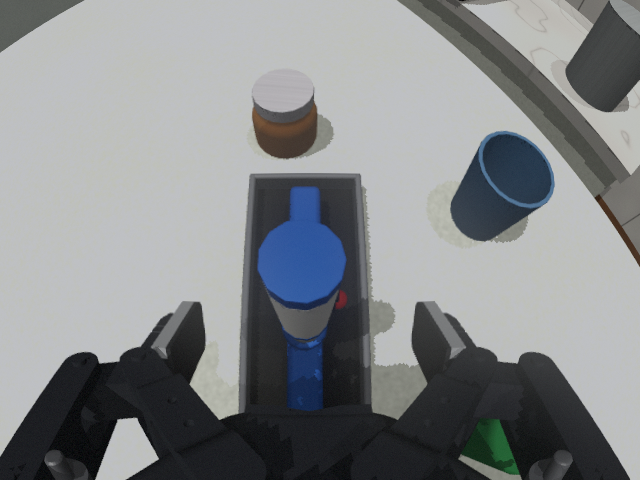

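The wrist view shows the cap centre at (302,262), about 2 mm left of the pad midline at 309. The button is at (341,299), on the right pad's side. I'll correct sideways, advance, and close.

step_arm([
  {"rot":[0.1,0,0.1],"xyz":[-0.6,-1.8,11],"grip":0},
  {"rot":[0.1,0,0.1],"xyz":[-0.6,-1.8,22],"grip":0},
  {"rot":[0.1,0,0.1],"xyz":[-0.6,-1.8,22],"grip":0.4},
  {"rot":[0.1,0,0.1],"xyz":[-0.6,-1.8,22],"grip":0.45},
  {"rot":[0.1,0,0.1],"xyz":[-0.6,-1.8,22],"grip":0.45},
], force=30)

```text
clock: 2.9
tcp_pos: [0.5233, 0.0508, 0.2744]
tool_rot: [179.9, -38.0, 58.5]
force: [0.2, 0.4, -0.0]
gripper_width: 0.047
finger_force: 0.0
```

```bash
python3 - <<'E'
from h import *
o=env.get_obs(); print(o["clock"],o["tcp_pos"],o["tool_rot"],np.round(o["joints"],1),o["force"],o["gripper_width"])
R=toolR(38)
cmd(R,H0+[0,0,.146]-.162*R[:,2])
im=eyes.get_image("wrist"); cv2.imwrite("pics/w3.png",im["pixels"][:,:,::-1]); print(im["cx"])
E
```

```text
2.9 [0.5233163  0.0507825  0.27441793] [179.90473355 -37.98470704  58.46377851] [ 31.2  23.9 -40.6 123.6 -46.8  20.6   6.5] [ 0.21278111  0.37891813 -0.04451548] 0.04698160276536805
rot [ 0.1   0.02 -0.  ] xyz [-0.6  1.3  0.5]
308.0616906105158
```

View pics/w3.png

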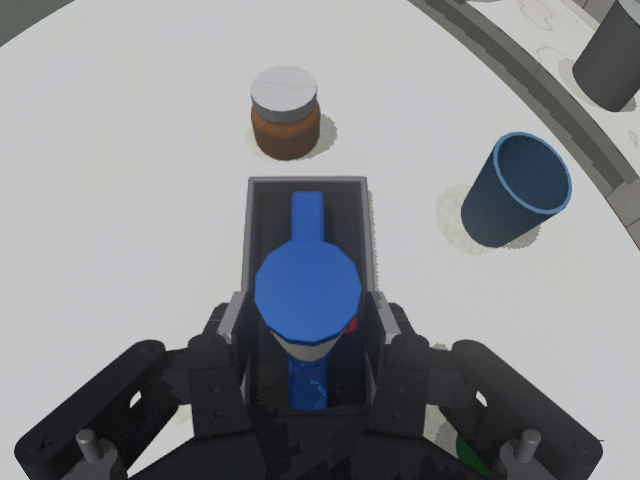

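The sleeve is now centred (cap at x≈307) with the pads either side of it, and the button at (350,324) lies within the right pad's span. Closing now.

step_arm([
  {"xyz":[0,0,0],"rot":[0,0,0],"grip":0.55},
  {"xyz":[0,0,0],"rot":[0,0,0],"grip":0.6},
  {"xyz":[0,0,0],"rot":[0,0,0],"grip":0.8},
  {"xyz":[0,0,0],"rot":[0,0,0],"grip":0.8},
  {"xyz":[0,0,0],"rot":[0,0,0],"grip":0.8},
], force=30)

```text
clock: 3.45
tcp_pos: [0.5232, 0.0509, 0.2744]
tool_rot: [179.9, -38.0, 58.5]
force: [-3.4, -4.3, 5.8]
gripper_width: 0.0276
finger_force: 32.4
```

```bash
python3 - <<'E'
from h import *
o=env.get_obs(); print(o["force"],np.array(o["force"])@HX,o["ft_torque"],o["gripper_width"],o["finger_force"])
R=Ro.from_euler("xyz",o["tool_rot"],degrees=True).as_matrix(); print("down in tool",R.T@[0,0,-1])
im=eyes.get_image("wrist"); cv2.imwrite("pics/w4.png",im["pixels"][:,:,::-1][180:440,180:440].repeat(2,0).repeat(2,1))
E
```

```text
[-3.36052353 -4.32716617  5.82565238] -0.6015279453030871 [-0.62845387  0.57080384  0.15470113] 0.027575007072093746 32.44857816025615
down in tool [-0.61526599 -0.00154417  0.78831807]
```

View pics/w4.png

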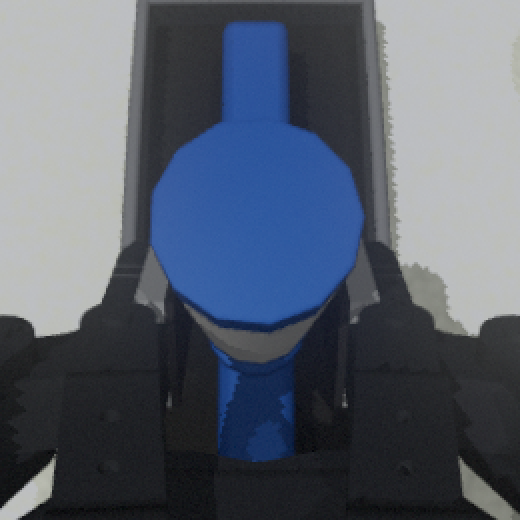

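The pinch reads 27.6 mm, so the button is flush, and the sleeve is centred between the pads. Easing it down.

step_arm([
  {"rot":[0,0,0],"xyz":[-0.3,0,0.4],"grip":0.8},
  {"rot":[0,0,0],"xyz":[-0.6,0,0.8],"grip":0.8},
  {"rot":[0,0,0],"xyz":[-0.9,0,1.2],"grip":0.8},
  {"rot":[0,0,0],"xyz":[-1.2,0,1.6],"grip":0.8},
])

```text
clock: 3.9
tcp_pos: [0.5232, 0.0509, 0.2725]
tool_rot: [179.9, -38.0, 58.5]
force: [-6.2, -6.6, 10.6]
gripper_width: 0.0272
finger_force: 33.0
```

step_arm([
  {"rot":[0,0,0],"xyz":[-0.3,0,0.4],"grip":0.8},
  {"rot":[0,0,0],"xyz":[-0.6,0,0.8],"grip":0.8},
  {"rot":[0,0,0],"xyz":[-0.9,0,1.2],"grip":0.8},
  {"rot":[0,0,0],"xyz":[-1.2,0,1.6],"grip":0.8},
])

```text
clock: 4.3
tcp_pos: [0.5232, 0.0509, 0.2706]
tool_rot: [179.9, -38.0, 58.5]
force: [-6.0, -7.1, 9.0]
gripper_width: 0.0272
finger_force: 32.7
```

step_arm([
  {"rot":[0,0,0],"xyz":[-0.4,0,0.5],"grip":0.8},
  {"rot":[0,0,0],"xyz":[-0.8,0,1.0],"grip":0.8},
  {"rot":[0,0,0],"xyz":[-1.2,0,1.5],"grip":0.8},
  {"rot":[0,0,0],"xyz":[-1.6,0,2.0],"grip":0.8},
])

```text
clock: 4.7
tcp_pos: [0.5232, 0.0509, 0.2679]
tool_rot: [179.9, -38.0, 58.5]
force: [-5.0, -5.1, 7.4]
gripper_width: 0.0274
finger_force: 32.5
```

```bash
cat >> h.py <<'E'
def capz():
    im=eyes.get_image("wrist"); o=env.get_obs(); p=im["pixels"].astype(int); d=im["z_map"]
    f=240/np.tan(np.radians(im["fov_y"]/2)) if False else None
    return im,o
def capscene():
    im=eyes.get_image("scene"); W=world(im); L=W-H0; r=np.hypot(L[...,0],L[...,1])
    q=W[(r<.009)&(W[...,2]>.12)&(im["z_map"]>.2)]; 
    print("cap", len(q), np.round(np.percentile(q[:,2],[10,50,90]),4) if len(q) else ""); return im
E
python3 - <<'E'
from h import *
im=capscene(); 
S=dict(np.load("scene0.npz")); W=world(S); L=W-H0; r=np.hypot(L[...,0],L[...,1]); q=W[(r<.009)&(W[...,2]>.12)]; print("start",len(q),np.percentile(q[:,2],[10,50,90]))
cv2.imwrite("pics/s2.png",cv2.resize(im["pixels"][175:275,270:390,::-1],(720,600),interpolation=cv2.INTER_CUBIC))
E
```

```text
cap 27 [0.1948 0.1958 0.1963]
start 30 [0.20193797 0.20311084 0.20392725]
```

View pics/s2.png

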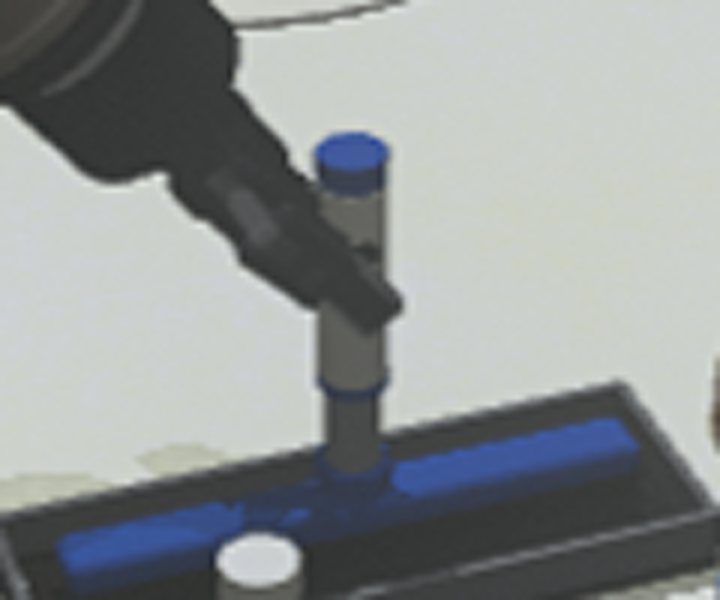

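The sleeve has moved down about 7.3 mm with the pads, and the upper hole at (365,250) is still above the finger. I'll go about 2 mm further, then release.

step_arm([
  {"rot":[0,0,0],"xyz":[-0.4,0,0.5],"grip":0.8},
  {"rot":[0,0,0],"xyz":[-0.8,0,1.0],"grip":0.8},
  {"rot":[0,0,0],"xyz":[-1.2,0,1.6],"grip":0.8},
  {"rot":[0,0,0],"xyz":[-1.2,0,1.6],"grip":0.8},
])

```text
clock: 5.15
tcp_pos: [0.5232, 0.0509, 0.2658]
tool_rot: [179.9, -38.0, 58.5]
force: [-2.9, -4.5, 4.0]
gripper_width: 0.0271
finger_force: 32.3
```

step_arm([
  {"rot":[0,0,0],"xyz":[0,0,0],"grip":0.6},
  {"rot":[0,0,0],"xyz":[0,0,0],"grip":0.3},
  {"rot":[0,0,0],"xyz":[0,0,0],"grip":0},
  {"rot":[0,0,0],"xyz":[0,0,0],"grip":0},
  {"rot":[0,0,0],"xyz":[0,0,0],"grip":0},
])

```text
clock: 5.65
tcp_pos: [0.5233, 0.0511, 0.2658]
tool_rot: [179.9, -38.0, 58.5]
force: [-0.5, -0.8, 0.1]
gripper_width: 0.085
finger_force: 0.0
```

```bash
python3 - <<'E'
from h import *
capscene(); o=env.get_obs(); print(o["force"],o["gripper_width"])
S=toolR(0)
C=H0+[0,0,.194]
# axis offset seen by wrist: -1.3mm HX
A=H0-.0013*HX
R=toolR(38); print("back off"); cmd(R,np.array(o["tcp_pos"])-.1*R[:,2])
print("over cap"); cmd(S,A+[0,0,.173+.224])
E
```

```text
cap 25 [0.1927 0.1939 0.1945]
[-0.47607773 -0.66106711  0.67256413] 0.08537572333387315
back off
rot [0.09 0.02 0.01] xyz [  -0.     0.2 -100. ]
over cap
rot [ 9.000e-02 -3.798e+01 -2.000e-02] xyz [159.    0.2 -42.3]
```

step_arm([
  {"rot":[0,0,0],"xyz":[0,0,-40],"grip":0},
  {"rot":[0,0,0],"xyz":[0,0,-80],"grip":0},
  {"rot":[0,0,0],"xyz":[40,0,-110],"grip":0.5},
  {"rot":[0,-8,0],"xyz":[80,0,-110],"grip":1},
  {"rot":[0,-16,0],"xyz":[100,0,-110],"grip":1},
], force=40)

```text
clock: 6.2
tcp_pos: [0.5247, 0.0539, 0.4089]
tool_rot: [-179.7, -26.8, 58.5]
force: [-0.8, -0.5, -0.4]
gripper_width: 0.0436
finger_force: 0.0
```

```bash
python3 - <<'E'
from h import *
A=H0-.0013*HX; cmd(toolR(0),A+[0,0,.173+.224]); o=env.get_obs(); print(o["gripper_width"],o["tcp_pos"],o["tool_rot"])
E
```

```text
rot [ -0.29 -26.79   0.14] xyz [80.5  0.8 54. ]
0.043609736434427594 [0.5247456  0.05389973 0.40888   ] [-179.72120307  -26.78947219   58.54309532]
```

step_arm([
  {"rot":[0,-8,0],"xyz":[30,0,0],"grip":1},
  {"rot":[0,-16,0],"xyz":[50,0,10],"grip":1},
  {"rot":[0,-20,0],"xyz":[65,0,30],"grip":1},
  {"rot":[0,-20,0],"xyz":[65,0,30],"grip":1},
  {"rot":[0,-20,0],"xyz":[65,0,30],"grip":1},
])

```text
clock: 6.7
tcp_pos: [0.5613, 0.1165, 0.4093]
tool_rot: [-179.5, -7.0, 58.9]
force: [1.0, -1.2, -0.0]
gripper_width: -0.0003
finger_force: 0.0
```

```bash
python3 - <<'E'
from h import *
A=H0-.0013*HX; cmd(toolR(0),A+[0,0,.173+.209]); o=env.get_obs(); print(o["gripper_width"],o["tcp_pos"],o["tool_rot"],o["force"])
capscene()
E
```

```text
rot [-0.53 -7.    0.49] xyz [20.2  2.4 29.9]
-0.0002511942606688007 [0.56133998 0.11651401 0.40925029] [-179.4950538    -6.99724585   58.92699541] [ 1.03002098 -1.21260359 -0.0250846 ]
cap 101 [0.193  0.2489 0.5293]
```

step_arm([
  {"rot":[-0.5,-7,0.5],"xyz":[20,2.4,20],"grip":1},
  {"rot":[-0.5,-7,0.5],"xyz":[20.2,2.4,30],"grip":1},
  {"rot":[-0.5,-7,0.5],"xyz":[20.2,2.4,30],"grip":1},
  {"rot":[-0.5,-7,0.5],"xyz":[20.2,2.4,30],"grip":1},
])

```text
clock: 7.15
tcp_pos: [0.5754, 0.1337, 0.3827]
tool_rot: [180.0, -0.0, 58.3]
force: [-1.4, -0.2, -1.0]
gripper_width: -0.0004
finger_force: 0.0
```

```bash
python3 - <<'E'
from h import *
A=H0-.0013*HX; cmd(toolR(0),A+[0,0,.173+.194]); o=env.get_obs(); print(o["gripper_width"],o["tcp_pos"],o["tool_rot"],o["force"])
im=eyes.get_image("scene"); cv2.imwrite("pics/s3.png",cv2.resize(im["pixels"][155:255,270:390,::-1],(720,600),interpolation=cv2.INTER_CUBIC))
E
```

```text
rot [ 0.01 -0.05 -0.18] xyz [ 1.7 -1.  15.7]
-0.0004277120944149029 [0.57535565 0.13372487 0.38266845] [ 1.79990475e+02 -4.94558618e-02  5.82887097e+01] [-1.43406345 -0.23665642 -0.997256  ]
```

View pics/s3.png

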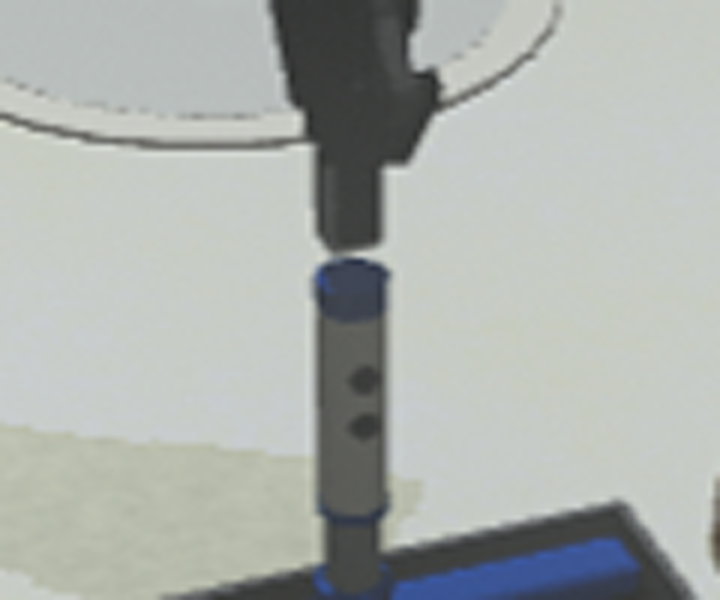

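Both holes, at (365,380) and (365,427), are dark, so the wall is holding the button in. The closed fingertips stand just above the cap. Now I'll push down gently.

step_arm([
  {"rot":[0,0,0],"xyz":[1.5,-1,6],"grip":1},
  {"rot":[0,0,0],"xyz":[1.5,-1,11],"grip":1},
  {"rot":[0,0,0],"xyz":[1.5,-1,13],"grip":1},
  {"rot":[0,0,0],"xyz":[1.5,-1,14],"grip":1},
  {"rot":[0,0,0],"xyz":[1.5,-1,15],"grip":1},
])

```text
clock: 7.7
tcp_pos: [0.5755, 0.1365, 0.3678]
tool_rot: [180.0, 0.0, 58.3]
force: [-4.3, -2.6, 8.2]
gripper_width: -0.0001
finger_force: 4.1
```

step_arm([
  {"rot":[0,0,0],"xyz":[0,0,0.7],"grip":1},
  {"rot":[0,0,0],"xyz":[0,0,1.4],"grip":1},
  {"rot":[0,0,0],"xyz":[0,0,2.1],"grip":1},
  {"rot":[0,0,0],"xyz":[0,0,2.8],"grip":1},
])

```text
clock: 8.1
tcp_pos: [0.5755, 0.1366, 0.3651]
tool_rot: [180.0, 0.0, 58.3]
force: [-3.6, -1.7, 7.2]
gripper_width: -0.0001
finger_force: 3.7
```

step_arm([
  {"rot":[0,0,0],"xyz":[0,0,0.8],"grip":1},
  {"rot":[0,0,0],"xyz":[0,0,1.6],"grip":1},
  {"rot":[0,0,0],"xyz":[0,0,2.4],"grip":1},
  {"rot":[0,0,0],"xyz":[0,0,3.2],"grip":1},
  {"rot":[0,0,0],"xyz":[0,0,4],"grip":1},
])

```text
clock: 8.6
tcp_pos: [0.5755, 0.1366, 0.3609]
tool_rot: [180.0, 0.0, 58.4]
force: [-3.3, -2.4, 5.2]
gripper_width: -0.0003
finger_force: 2.4
```

```bash
cat >> h.py <<'E'
def holes(im):
    """heights of upper/lower hole and redness in scene view along button line"""
    f=240/np.tan(np.radians(im["fov_y"]/2)); out=[]
    for z in np.arange(.118,.182,.002):
        X=H0+.014*HX+[0,0,z]; c=im["R"]@X+im["t"]; u=c[0]/c[2]*f+im["cx"]; v=c[1]/c[2]*f+im["cy"]
        out.append((int(z*1000+.5),*cv2.getRectSubPix(im["pixels"],(1,1),(float(u),float(v)))[0,0].tolist()))
    return out
E
python3 - <<'E'
from h import *
print([x[:3] for x in holes(eyes.get_image("scene"))])
E
```

```text
[(118, 93, 94), (120, 91, 93), (122, 85, 86), (124, 70, 71), (126, 61, 62), (128, 58, 60), (130, 57, 59), (132, 59, 61), (134, 71, 72), (136, 90, 92), (138, 94, 95), (140, 95, 96), (142, 89, 91), (144, 75, 76), (146, 63, 64), (148, 59, 62), (150, 59, 61), (152, 59, 61), (154, 63, 65), (156, 80, 81), (158, 93, 94), (160, 95, 97), (162, 94, 95), (164, 94, 95), (166, 94, 95), (168, 95, 96), (170, 95, 96), (172, 95, 96), (174, 88, 91), (176, 75, 80), (178, 62, 67), (180, 62, 67)]
```

step_arm([
  {"rot":[0,0,0],"xyz":[0,0,0.5],"grip":1},
  {"rot":[0,0,0],"xyz":[0,0,1.0],"grip":1},
  {"rot":[0,0,0],"xyz":[0,0,1.5],"grip":1},
  {"rot":[0,0,0],"xyz":[0,0,2],"grip":1},
])

```text
clock: 9.05
tcp_pos: [0.5756, 0.1367, 0.3585]
tool_rot: [180.0, 0.0, 58.4]
force: [-0.8, 0.4, 2.4]
gripper_width: 0.0
finger_force: 1.3
```

```bash
python3 - <<'E'
from h import *
print([x[:3] for x in holes(eyes.get_image("scene"))][2:22])
E
```

```text
[(122, 68, 69), (124, 60, 61), (126, 57, 59), (128, 58, 60), (130, 57, 59), (132, 76, 77), (134, 90, 92), (136, 94, 96), (138, 93, 96), (140, 88, 80), (142, 85, 66), (144, 90, 61), (146, 95, 62), (148, 85, 62), (150, 72, 62), (152, 66, 67), (154, 86, 88), (156, 93, 95), (158, 95, 96), (160, 95, 96)]
```

```bash
python3 - <<'E'
from h import *
print([x[:3] for x in holes(dict(np.load("scene0.npz")))][8:22])
im=eyes.get_image("scene"); print([x[:3] for x in holes(im)][8:20],env.get_obs()["force"])
cv2.imwrite("pics/s4.png",cv2.resize(im["pixels"][165:255,290:370,::-1],(530,600),interpolation=cv2.INTER_CUBIC))
E
```

```text
[(134, 89, 91), (136, 89, 90), (138, 88, 88), (140, 82, 74), (142, 83, 63), (144, 96, 61), (146, 108, 62), (148, 93, 61), (150, 81, 68), (152, 83, 85), (154, 90, 92), (156, 91, 93), (158, 87, 89), (160, 78, 79)]
[(134, 91, 92), (136, 94, 94), (138, 92, 92), (140, 88, 77), (142, 86, 65), (144, 90, 61), (146, 95, 62), (148, 84, 61), (150, 72, 62), (152, 66, 67), (154, 87, 88), (156, 94, 95)] [-0.47303346  0.16859016  0.33902406]
```

View pics/s4.png

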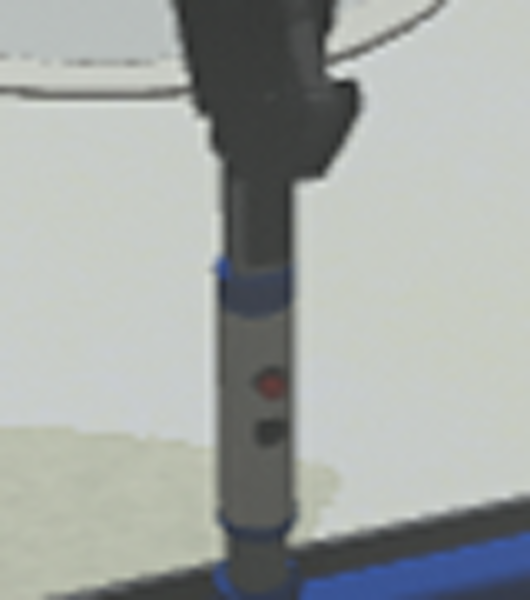

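The red button (270,383) stands out of the upper hole, the emptied lower hole is at (270,432), and the force is near zero, so I stop here and retreat straight up.

step_arm([
  {"rot":[0,0,0],"xyz":[0,0,-10],"grip":1},
  {"rot":[0,0,0],"xyz":[0,0,-40],"grip":1},
  {"rot":[0,0,0],"xyz":[0,0,-80],"grip":1},
  {"rot":[0,0,0],"xyz":[0,0,-80],"grip":1},
  {"rot":[0,0,0],"xyz":[0,0,-80],"grip":1},
])

```text
clock: 9.65
tcp_pos: [0.5756, 0.1368, 0.4401]
tool_rot: [179.9, -0.1, 58.3]
force: [0.3, -0.6, 0.0]
gripper_width: 0.0002
finger_force: 0.0
```

```bash
python3 - <<'E'
from h import *
a=dict(np.load("scene0.npz")); im=eyes.get_image("scene"); print([x[:3] for x in holes(im)][2:22]); W=world(im)
L=W-H0; r=np.hypot(L[...,0],L[...,1]); q=W[(r<.009)&(W[...,2]>.12)&(W[...,2]<.21)]; print(np.percentile(q[:,2],[10,50,90]))
def cr(i,h): # red centroid/area
    p=i["pixels"].astype(int); m=np.zeros((480,640),bool); m[190:240,315:345]=1; m&=p[...,0]>p[...,1]+12; v,u=np.where(m); return m.sum(),u.mean(),v.mean(),p[m].max(0)
print(cr(a,0),cr(im,0),env.get_obs()["force"],env.get_obs()["tcp_pos"])
E
```

```text
[(122, 67, 68), (124, 60, 62), (126, 58, 60), (128, 58, 60), (130, 58, 60), (132, 77, 78), (134, 91, 92), (136, 94, 95), (138, 92, 93), (140, 88, 77), (142, 89, 65), (144, 97, 62), (146, 97, 63), (148, 85, 62), (150, 72, 63), (152, 68, 69), (154, 87, 88), (156, 93, 95), (158, 94, 96), (160, 93, 95)]
[0.18253136 0.18334805 0.18479821]
(np.int64(12), np.float64(330.5), np.float64(222.5), array([112,  64,  62])) (np.int64(12), np.float64(330.5), np.float64(222.5), array([102,  68,  65])) [-0.11543486 -0.2267358   0.14340106] [0.57538775 0.13664513 0.43891192]
```

```bash
python3 -c "
from h import *
print(env.close_job())"
```

```text
the job is handed in; nothing more can be done
None
```

The squeegee is shortened and the job is handed in: the sleeve slid down about 20 mm, the button sprang out in the upper hole, and the gripper is clear above it with the other toiletries untouched.

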